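# Stopper the brush-cleaner jug and wedge up its neck end

### The arm

A 6-joint arm with a two-finger parallel gripper is mounted at the origin on the work surface. World frame = base frame: x ahead of the robot, y to its left, z up, the work surface at z = 0. Lengths are in mm, angles in rad, forces in N, time in s.
With the tool pointing down it reaches from about 425 to 1125 mm from the base axis. Payload 14.9 kg.
Tool frame: the origin (TCP) lies at the very end of the fingers, on their centre line; the grasp point (between the pads) lies 19 mm behind it (ctrl.tcp_to_grasp is the distance from the TCP to the grasp point, in mm); z points along the fingers, y is the line along which they close (so a half turn about z gives the same grasp; the last joint's range is limited). The gripper opens to 91 mm and grips with 3 to 60 N. Pads are 32 mm wide; open, the fingers measure 118 mm over their backs; the gripper's body (76 mm by 178 mm) begins 60 mm behind the grasp point.
Start: joints at [-1.152, 0.379, 1.734, -0, 1.028, -0.033], TCP at [305.608, -629.779, 174.232] pointing down, gripper open.
Joint ranges: [-2.77, 2.77], [-0.74, 2.19], [0, 2.66], [-1.06, 4.2], [0.31, 2.87], [-3.08, 3.08]. Speed limits (rad/s): [1.89, 1.89, 2.39, 3.14, 3.14, 3.14].

### API

Orientations are given as [roll, pitch, yaw] about the fixed x, y, z axes, in that order (R = Rz(yaw) Ry(pitch) Rx(roll)).
In Python, from rig import readout, imaging, ctrl gives the robot as it stands. The module is installed in compiled form; this text tells all that it offers.
- The arm moves only by the shell command python3 -m creep 'ROWS' [FORCE]. ROWS is a JSON object of lists of equal length, an entry for each row: "gripper": the opening, from 0 (shut) to 1 (fully open); "linear": the shift along the world's x, y, z each as a share of 0.04 m, from -1 to 1, a list of three; "turn": the turn, a rotation vector about the world's x, y, z each as a share of 0.12 rad, from -1 to 1, a list of three. In form: {"gripper": [gripper, ...], "linear": [[dx, dy, dz], ...], "turn": [[ax, ay, az], ...]}. A call has 1 to 20 rows; each row shifts and turns the commanded pose from where the row before left it; what a row does not reach is not made up. A row lasts 1/8 s, in which the tool goes at most 62.5 mm and 10.7 degrees, less where a joint would pass 70% of its speed; a pose out of reach is approached as far as the arm can. A call with a number of a shift or a turn outside -1 to 1 is refused whole. A call with a gripper value outside its range is refused whole. The fingers move at their own pace and stop on an object; FORCE is the grip in N (left out, the last holds). Time passes only in rows, so rows that do not move let the fingers close. It gives the time, the measured TCP pose, the force, the opening and the grip force at its end, in the units of the state.
- readout.state(): the state, without advancing time (a new reading comes with each control period).
- imaging.snapshot(name): name is "scene" or "side" or "wrist"; returns a dict with "frame" (400x640x3 uint8, red, green, blue), "camera_matrix" (3x3 intrinsics, pixels), "k1" (the pictures are not rectified: a ray, as slopes to the right and down, at radius r is drawn at 1 + k1 r^2 times it, then the intrinsics apply), "cam_to_world" (4x4, takes a point from camera to world coordinates); the wrist camera has in their place "hand_eye" (4x4, takes a point from camera to tool coordinates, whose origin is the TCP and whose axes are the flange's). Camera axes: x right, y down, z forward; pixel columns grow to the right and rows downward; lengths in mm; the calibration is good to about 2 mm. A picture is of the moment at which its call begins: read the wrist's pose just before it. There is no depth.
- ctrl.hand_in(): hands the job in; it is judged then, once.
The state is a dict: "clock": time; "q": joint angles; "qd": joint speeds; "effort": joint torques, N m; "tcp_pos": TCP position; "orientation": TCP orientation; "wrist_force": force on the tool from outside, world axes, zero at the start; "wrist_torque": the same for the moment, N m; "opening": opening from 0.0 (shut) to 1.0 (fully open); "gripper_force": force on a finger pad.
Only numpy, scipy, OpenCV 4.12 (cv2) and the standard library are available. Lean on these libraries where they do the work, as an engineer would, in place of code of your own. Each camera call takes 0.05 s, during which the arm holds its last target. There are 200 camera calls.

### The job

The jug of used brush cleaner has to stand tipped so that the sludge settles away from its neck: first set the cork stopper in the jug's open neck until its wooden cap sits down on the rim all round, and let go of it. Then slide the wooden wedge, thin end first and flat along the floor of the tray, squarely under the neck end of the jug until that end just lifts off the tray - about 5 mm, never more than a centimetre - with the far end still standing on the tray. Finish there still gripping the wedge, with neither hand nor arm touching the jug or the stopper, and leave everything else on the table where it is.

Things in the scene. Friction and masses are not known exactly. Their poses are not given: they have to be found in the camera images.
- jug: white flat-sided plastic jug, loose, 0.4 to 0.95 kg, weight low and central; body 130 long (x) x 90 wide (y) x 150 mm tall. Round open neck on top, 32 mm from the centre towards the neck end (-x); arched handle 28 mm high, 20 to 57 mm from the centre towards the other end (+x). It stands 2 to 7 mm short of the tray's end wall and slides to it if pushed. Origin: centre of the underside; z up.
- jug_mouth (a point): centre of the neck's open mouth, level with the rim, 188 mm above the jug's underside. Neck: 36 mm outside, 31 mm bore, 38 mm deep, standing 38 mm above the jug's flat top.
- jug_heel (a point): point on the jug's underside at the neck end, mid-width, 53 mm from the jug's centre: 12 mm in from the end face, where the end's lower edge, rounded with 12 mm radius so that a thin edge enters beneath, meets the flat base. Its height above the tray floor is the lift, 0 while the jug stands flat.
- jug_far (a point): the same point beneath the handle end, on which the jug pivots when tipped.
- tray: shallow grey spill tray, fixed to the table, 330 long (x) x 200 wide (y) x 24 mm high outside, walls and floor 5 mm thick. Origin: centre of its underside, on the table. x runs along it from its bare part (about 180 mm of free floor) to the jug, which stands by the +x end wall with its own x parallel to this within 2 degrees.
- tray_floor (a point): centre of the tray's inner floor, 5 mm above the table; axes as the tray.
- stopper: T-shaped stopper, 35 g, loose, standing upright on its narrow end on the table: a tapered cork 30 mm long, 23 mm across at the bottom and 28 mm at the top, under a round dark wooden cap 44 mm across and 18 mm high. Origin: centre of its underside (the narrow end), z up along it.
- stopper_seat (a point): centre of the underside of the stopper's cap, 30 mm above its narrow end; it meets the centre of the jug's mouth when the stopper is fully home.
- wedge: plain light wooden wedge, 70 g, loose, lying flat on the table: 140 long (x) x 40 wide (y), thickness falling evenly from 34 mm at the thick end (-x) to 1.5 mm at the thin end (+x), so pushing it in 10 mm lifts 2.3 mm. Origin: centre of its underside; x points to the thin end, z up.
- wedge_tip (a point): middle of the wedge's thin edge, at its underside, 70 mm from the wedge's origin.
- tub_blue: round white plastic tub of dried blue paint, 90 across x 62 mm high; bystander. Origin: centre of its underside.
- tub_ochre: round white plastic tub of dried ochre paint, 86 across x 55 mm high; bystander. Origin: centre of its underside.
- tub_green: round white plastic tub of dried green paint, 90 across x 62 mm high; bystander. Origin: centre of its underside.
- paint_tin: closed squat paint tin, 84 across x 75 mm high; bystander. Origin: centre of its underside.
- brush_jar: glass jar of brushes, 82 across x 100 mm high, brushes up to 265 mm; bystander. Origin: centre of its underside.
- flat_brush: flat paint brush lying on the table, 200 long (x) x 46 x 14 mm; bystander. Origin: on the table under its middle.
- sanding_block: cork sanding block, 100 (x) x 64 x 28 mm, untapered; bystander. Origin: centre of its underside.
- oil_bottle: small capped amber bottle, 50 across x 78 mm high; bystander. Origin: centre of its underside.
Mind the look-alikes: they are no part of the job. Several things have the shape of the wedge; the one meant has the colours described above.

How it is judged:
By the outcome, as a careful person would: the job done as asked, in the order asked, and still so for the second after the job is handed in, while the arm keeps its last pose, push and grip.
It also fails if it takes over 70 s, if anything falls off the work surface, if the arm or the gripper's body presses on something with over 40 N, if the wrist force passes 120 N, or if a joint passes its speed limit or range.

## Working session

There is one attempt and no reset: what is moved stays moved. The work goes in short steps, Python scripts to look and compute and a shell command to move; the robot and the scene stay as the last step left them, time stands still between calls to the robot, and variables do not carry over. Pictures are saved under pics/ and viewed, at most 10 in all, crops included, and the job is handed in when it is done.

```bash
mkdir -p pics; cat > h.py <<'E'
import numpy as np, cv2
from scipy.spatial.transform import Rotation as R
from rig import readout, imaging, ctrl
def snap(n):
    s=readout.state(); d=imaging.snapshot(n)
    if 'hand_eye' in d:
        T=np.eye(4); T[:3,:3]=R.from_euler('xyz',s['orientation']).as_matrix(); T[:3,3]=s['tcp_pos']
        d['cam_to_world']=T@d['hand_eye']
    return d
def ray(d,uv):
    K=d['camera_matrix']; uv=np.atleast_2d(np.array(uv,float))
    p=cv2.undistortPoints(uv[:,None],K,np.array([d['k1'],0,0,0,0.])).reshape(-1,2)
    T=d['cam_to_world']; v=np.c_[p,np.ones(len(p))]@T[:3,:3].T
    return T[:3,3],v
def onz(d,uv,z):
    o,v=ray(d,uv); return o+v*((z-o[2])/v[:,2])[:,None]
def proj(d,P):
    P=np.atleast_2d(np.array(P,float)); T=np.linalg.inv(d['cam_to_world'])
    return cv2.projectPoints(P,cv2.Rodrigues(T[:3,:3])[0],T[:3,3],d['camera_matrix'],np.array([d['k1'],0,0,0,0.]))[0].reshape(-1,2)
def save(d,n): cv2.imwrite('pics/'+n+'.png',d['frame'][:,:,::-1])
E
python3 - <<'E'
from h import *
a=snap('scene');b=snap('side')
im=np.vstack([a['frame'],b['frame']]); 
save(a,'scene0');save(b,'side0')
for d in(a,b): print(d['cam_to_world'].round(2).tolist(),d['camera_matrix'].tolist(),d['k1'])
print(readout.state())
E
```

```text
[[-0.82, 0.36, -0.45, 1053.88], [0.57, 0.48, -0.67, 782.51], [-0.02, -0.8, -0.59, 889.64], [0.0, 0.0, 0.0, 1.0]] [[413.05223234494065, 0.0, 322.79949857710216], [0.0, 413.05223234494065, 195.38851910972585], [0.0, 0.0, 1.0]] 0.03400021886418603
[[-0.92, -0.21, 0.33, -9.8], [-0.39, 0.45, -0.8, 1113.09], [0.02, -0.87, -0.49, 857.68], [0.0, 0.0, 0.0, 1.0]] [[467.50286702073856, 0.0, 324.8175466400895], [0.0, 467.50286702073856, 201.30240008452319], [0.0, 0.0, 1.0]] -0.02200277159758004
{'clock': 0.1, 'q': array([-1.15226648e+00,  3.79369130e-01,  1.73472343e+00,  8.74505417e-06,
        1.02847998e+00, -3.32922276e-02]), 'qd': array([-0.00105711, -0.00149444, -0.00097067, -0.00098211, -0.0005728 ,
        0.00079481]), 'effort': array([ 1.20644923e-03, -7.65038967e+01, -4.35290658e+01,  6.52195746e-02,
        3.98887787e-02, -3.99945259e-05]), 'tcp_pos': array([ 305.4663097 , -629.39792934,  173.6442458 ]), 'orientation': array([-3.14061356e+00, -4.00981036e-05,  4.51817536e-01]), 'wrist_force': array([-0.28386168, -0.20828641, -0.02226757]), 'wrist_torque': array([ 0.04217345,  0.05147852, -0.00778978]), 'gripper_force': 0.0, 'opening': 0.9989072658485563}
```

View pics/scene0.png

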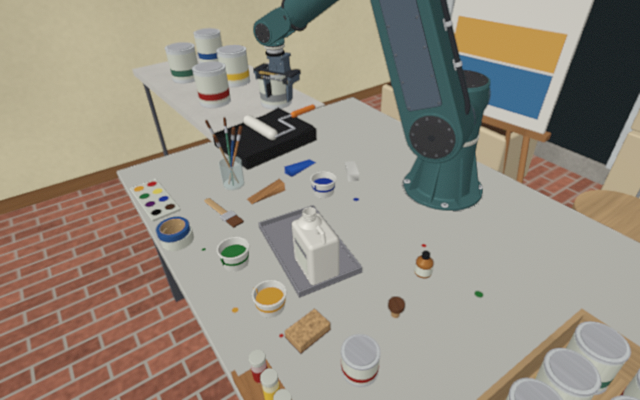

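View pics/side0.png

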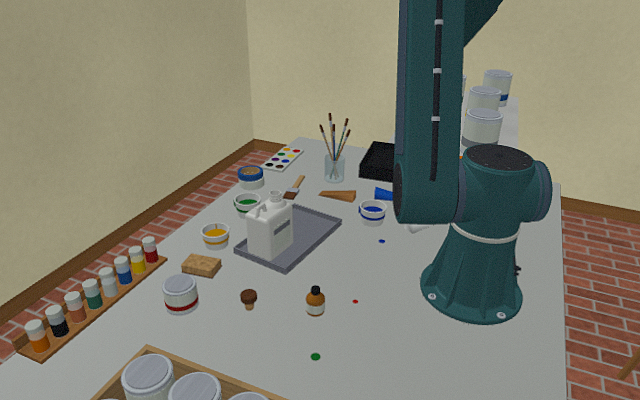

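Scene picture: the wedge shapes are the wooden one (267,191), a blue one (300,167) and a whitish one (352,170). I choose the wooden one. The stopper is at (396,306), with the oil bottle (424,264) as its look-alike. The jug is at (315,245) in the tray, neck near (310,213). The side view shows the stopper at (249,299) and the wedge at (338,195).

```bash
python3 - <<'E'
from h import *
a=snap('scene');b=snap('side')
def comp(d,box,m):
    x0,y0,x1,y1=box; M=np.zeros(m.shape,np.uint8); M[y0:y1,x0:x1]=m[y0:y1,x0:x1]
    n,l,s,c=cv2.connectedComponentsWithStats(M); i=1+s[1:,4].argmax(); return (l==i).astype(np.uint8),s[i],c[i]
for d,wb,sb,tb in((a,(240,170,292,210),(380,288,415,325),(250,195,370,300)),(b,(315,180,360,206),(232,282,265,315),(225,195,350,275))):
    f=d['frame'].astype(int); hsv=cv2.cvtColor(d['frame'],cv2.COLOR_RGB2HSV)
    w,s,c=comp(d,wb,hsv[...,1]>70); k=cv2.findContours(w,0,1)[0][0]
    p=cv2.approxPolyDP(cv2.convexHull(k),1.5,True).reshape(-1,2); print('wedge',p.tolist(),onz(d,p,0).round(0).tolist())
    w,s,c=comp(d,sb,(hsv[...,1]>60)); print('stopper',s,c,f[int(c[1]),int(c[0])]); 
    cap,s,c=comp(d,sb,(f.sum(2)<230)); print(' cap',s,c,onz(d,[c],38).round(1))
    t,s,c=comp(d,tb,(f.sum(2)<420)&(hsv[...,1]<70)); k=max(cv2.findContours(t,0,1)[0],key=cv2.contourArea)
    p=cv2.approxPolyDP(cv2.convexHull(k),2.5,True).reshape(-1,2); print('tray',p.tolist(),onz(d,p,24).round(0)[:,:2].tolist())
A=cv2.resize(a['frame'][155:325,200:420],None,fx=3,fy=3,interpolation=2)
cv2.imwrite('pics/crop1.png',A[:,:,::-1])
E
```

```text
wedge [[284, 184], [282, 191], [252, 203], [247, 199], [278, 179]] [[458.0, -366.0, 0.0], [487.0, -331.0, 0.0], [610.0, -332.0, 0.0], [614.0, -364.0, 0.0], [460.0, -409.0, 0.0]]
stopper [388 297  17  21 253] [395.84980237 306.02371542] [96 63 43]
 cap [389 297  15  17 201] [396.08955224 304.88557214] [[529.  318.9  38. ]]
tray [[302, 209], [341, 240], [362, 270], [299, 297], [259, 223]] [[501.0, -170.0], [487.0, 31.0], [514.0, 166.0], [710.0, 142.0], [653.0, -192.0]]
wedge [[355, 190], [355, 197], [351, 202], [319, 195], [322, 191]] [[500.0, -425.0, 0.0], [480.0, -371.0, 0.0], [481.0, -329.0, 0.0], [611.0, -328.0, 0.0], [613.0, -363.0, 0.0]]
stopper [241 289  16  22 253] [248.41897233 298.14624506] [83 54 37]
 cap [241 289  16  17 210] [248.45238095 296.60952381] [[528.3 320.5  38. ]]
tray [[233, 252], [233, 199], [295, 203], [342, 219], [331, 234], [286, 274]] [[685.0, 152.0], [865.0, -128.0], [648.0, -196.0], [454.0, -165.0], [453.0, -63.0], [491.0, 180.0]]
```

View pics/crop1.png

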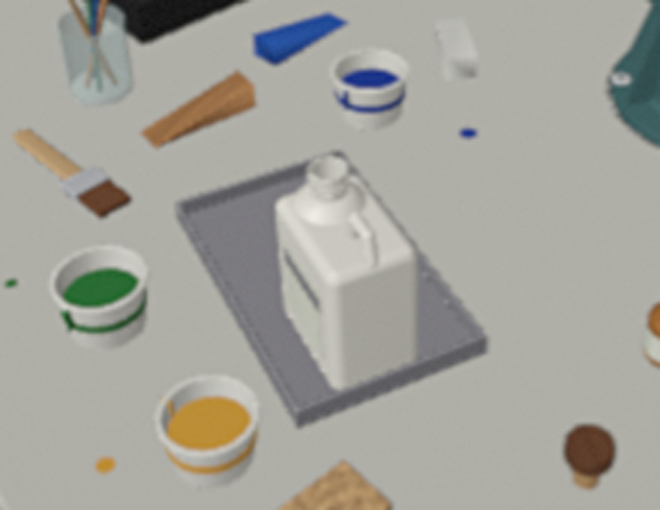

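Crop 1 confirms it: the plain light wooden wedge is at crop (200,110), with its thin end towards crop left, which is world +x. The stopper is at crop (588,455). Now I move towards the stopper.

```bash
python3 -m creep '{"gripper":[1,1,1,1,1,1,1,1,1,1,1,1,1,1,1,1],"linear":[[0.2,0.5,0.8],[0.2,1,0.8],[0.2,1,0.8],[0.2,1,0.8],[0.25,1,0],[0.25,1,0],[0.25,1,0],[0.25,1,0],[0.25,1,0],[0.25,1,0],[0.25,1,0],[0.25,1,0],[0.25,1,0],[0.25,1,0],[0.25,1,0],[0,0,0]],"turn":[[0,0,0],[0,0,0],[0,0,0],[0,0,0],[0,0,0],[0,0,0],[0,0,0],[0,0,0],[0,0,0],[0,0,0],[0,0,0],[0,0,0],[0,0,0],[0,0,0],[0,0,0],[0,0,0]]}'
python3 - <<'E'
from h import *
d=snap('wrist');save(d,'w1');s=readout.state();print(s['q'].round(2),s['tcp_pos'].round(1));print(d['hand_eye'].round(2).tolist(),d['camera_matrix'].tolist())
E
```

```text
clock: 2.2
tcp_pos: [447.8, -47.9, 302.2]
orientation: [-3.141, -0.0, 0.455]
wrist_force: [0.4, -0.8, -0.7]
opening: 1.001
gripper_force: 0.0
[-0.16 -0.19  2.11 -0.    1.22  0.96] [447.6 -49.  302.2]
[[0.0, -0.96, -0.29, 82.38], [1.0, -0.0, 0.0, 0.19], [-0.0, -0.29, 0.96, -211.11], [0.0, 0.0, 0.0, 1.0]] [[282.51071114650375, 0.0, 321.38725354742587], [0.0, 282.51071114650375, 193.96352610118075], [0.0, 0.0, 1.0]]
```

View pics/w1.png

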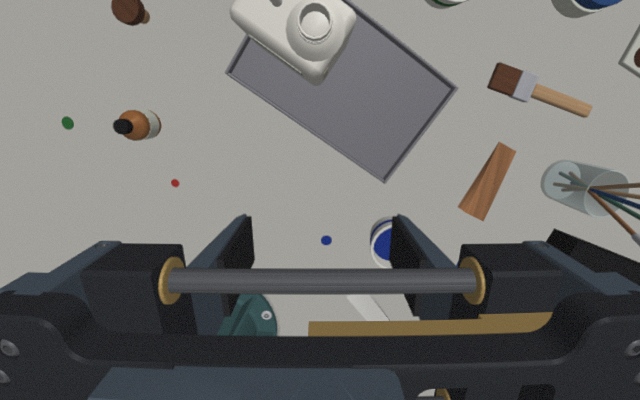

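Wrist view: mouth at about (315,21), bare-end tray corners at (385,181) and (456,88), another corner at (227,71). The wedge runs from its thick end (471,216) to its thin end (508,144), and the stopper is at (128,11).

```bash
python3 - <<'E'
from h import *
d=snap('wrist');f=d['frame'];hsv=cv2.cvtColor(f,cv2.COLOR_RGB2HSV)
g=f.astype(int).sum(2)
M=np.zeros(g.shape,np.uint8);M[0:195,220:470]=((g<420)&(hsv[...,1]<70))[0:195,220:470]
k=max(cv2.findContours(M,0,1)[0],key=cv2.contourArea);p=cv2.approxPolyDP(cv2.convexHull(k),2.5,True).reshape(-1,2)
print('tray',p.tolist(),onz(d,p,24)[:,:2].round(0).tolist())
M=np.zeros(g.shape,np.uint8);M[130:230,440:530]=(hsv[...,1]>90)[130:230,440:530]
k=max(cv2.findContours(M,0,1)[0],key=cv2.contourArea);p=cv2.approxPolyDP(cv2.convexHull(k),2.5,True).reshape(-1,2)
print('wedge',p.tolist(),onz(d,p,0)[:,:2].round(0).tolist(),onz(d,p,34)[:,:2].round(0).tolist())
c,s,a=cv2.minAreaRect(k);print(c,s,a)
print('mouth',onz(d,[[315,21]],193),'stopper',onz(d,[[124,9]],48))
a=snap('scene');b=snap('side')
for q,x in((a,(285,200,340,235)),(b,(255,185,300,215))):
  A=cv2.resize(q['frame'][x[1]:x[3],x[0]:x[2]],(400,240),interpolation=2)
  cv2.imwrite('pics/m%d.png'%x[0],A[:,:,::-1])
A=cv2.resize(f[0:85,225:365],None,fx=2.857,fy=2.857,interpolation=2)[:242]
o=np.vstack([np.hstack([cv2.imread('pics/m285.png'),cv2.imread('pics/m255.png')]),cv2.resize(A,(800,486),interpolation=2)[:350,:,::-1]]);cv2.imwrite('pics/mm.png',o);print(o.shape)
E
```

```text
tray [[229, 9], [350, 0], [457, 88], [384, 183], [224, 73]] [[594.0, 181.0], [686.0, 18.0], [651.0, -200.0], [456.0, -170.0], [503.0, 153.0]]
wedge [[499, 142], [514, 153], [480, 219], [458, 205]] [[614.0, -331.0], [611.0, -369.0], [473.0, -387.0], [478.0, -330.0]] [[608.0, -310.0], [605.0, -346.0], [476.0, -363.0], [481.0, -309.0]]
(486.70001220703125, 179.09999084472656) (28.174455642700195, 77.36795043945312) 26.56505012512207
mouth [[596.33606175  30.36425024 193.        ]] stopper [[525.03501356 316.56739896  48.        ]]
(590, 800, 3)
```

View pics/mm.png

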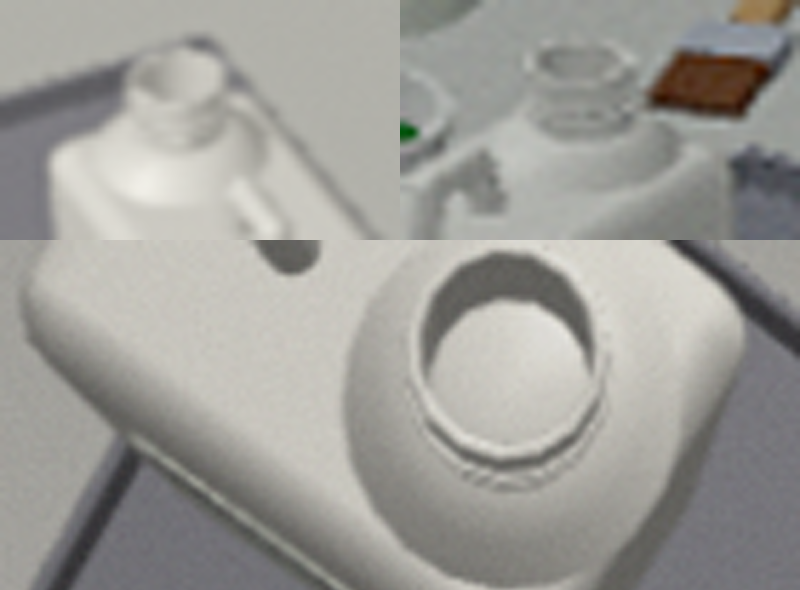

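The three crops show the mouth rim centred at scene (309.2,211), side (275,193) and wrist (313.6,20).

```bash
python3 - <<'E'
from h import *
for n,uv in(('scene',(309.2,211)),('side',(275,193)),('wrist',(313.6,19.8))):
    d=snap(n);print(n,onz(d,[uv],193).round(1))
d=snap('wrist');print(readout.state()['tcp_pos'],d['cam_to_world'].round(1).tolist(),proj(d,[[565,0,24],[545,-347,0]]))
E
```

```text
scene [[598.1  35.1 193. ]]
side [[595.   40.2 193. ]]
wrist [[596.9  30.1 193. ]]
[447.50552243 -50.42912154 302.23792096] [[0.4, -0.9, -0.3, 521.7], [-0.9, -0.4, -0.1, -14.8], [0.0, 0.3, -1.0, 513.3], [0.0, 0.0, 0.0, 1.0]] [[324.61111351  79.54543672]
 [484.18260313 177.6522269 ]]
```

```bash
python3 -m creep '{"gripper":[1,1,1,1,1,1,1,1,1,1,1,1],"linear":[[0,1,0],[0.25,1,0],[0.25,1,0],[0.25,1,0],[0.25,1,0],[0.25,1,-0.5],[0.25,1,-1],[0.25,1,-1],[0.2,1,-1],[0,0.2,-1],[0,0,0],[0,0,0]],"turn":[[0,0,0],[0,0,0],[0,0,0],[0,0,0],[0,0,0],[0,0,0],[0,0,0],[0,0,0],[0,0,0],[0,0,0],[0,0,0],[0,0,0]]}'
python3 - <<'E'
from h import *
d=snap('wrist');save(d,'w2');f=d['frame'].astype(int)
print(proj(d,[[528.7,319.7,48]]))
s=readout.state();print(s['q'].round(2),s['tcp_pos'].round(1))
h=cv2.cvtColor(d['frame'],cv2.COLOR_RGB2HSV);m=((f.sum(2)<230)&(h[...,1]>70)).astype(np.uint8)
n,l,st,c=cv2.connectedComponentsWithStats(m)
for i in range(1,n):
    if st[i,4]>300: print(st[i],c[i].round(1),onz(d,[c[i]],48).round(1))
E
```

```text
clock: 4.1
tcp_pos: [526.4, 317.9, 123.7]
orientation: [-3.142, -0.001, 0.451]
wrist_force: [0.9, 0.3, 0.6]
opening: 0.998
gripper_force: 0.0
[[320.45323535 187.15368392]]
[ 0.51  0.31  1.93 -0.    0.89  1.63] [526.7 318.  124.2]
[    0     0   110   288 21873] [ 41.1 120.5] [[467.3 611.8  48. ]]
[ 434    0   61   94 1009] [457.1  52.1] [[703.5 261.4  48. ]]
[567  31  27  72 488] [575.5  68.9] [[746.6 146.9  48. ]]
[ 302  166   39   41 1265] [321.1 186.3] [[529.9 319.5  48. ]]
[459 255  29  55 472] [472.5 281.6] [[502.6 105.1  48. ]]
```

Wrist view puts the stopper at (529.5,319.5), within a few mm of the tool axis. Descend, grip and lift.

```bash
python3 -m creep '{"gripper":[1,1,1,1,0,0,0,0,0,0,0],"linear":[[0.07,0.04,-0.8],[0,0,-0.8],[0,0,-0.7],[0,0,-0.2],[0,0,0],[0,0,0],[0,0,0],[0,0,0],[0,0,0],[0,0,0],[0,0,0]],"turn":[[0,0,0],[0,0,0],[0,0,0],[0,0,0],[0,0,0],[0,0,0],[0,0,0],[0,0,0],[0,0,0],[0,0,0],[0,0,0]]}' 15
```

```text
clock: 5.52
tcp_pos: [528.4, 319.8, 22.2]
orientation: [3.142, 0.0, 0.452]
wrist_force: [-0.2, 0.6, 0.3]
opening: 0.265
gripper_force: 0.0
```

```bash
python3 - <<'E'
from h import *
d=snap('wrist');b=snap('side');
A=cv2.resize(b['frame'][250:340,190:320],(640,400));cv2.imwrite('pics/g1.png',np.vstack([d['frame'][120:320],A])[:,:,::-1]); print(readout.state()['opening'],readout.state()['gripper_force'])
E
```

```text
0.17539512506457292 0.0
```

View pics/g1.png

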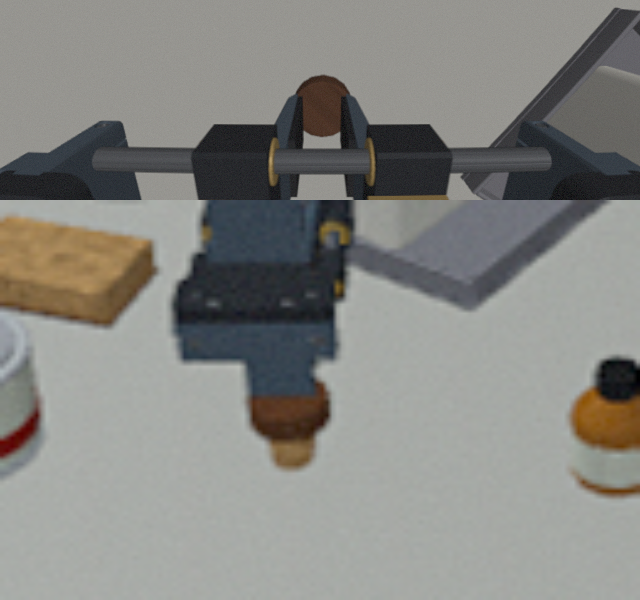

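The cap at wrist (322,225) stands in front of the fingers, not between them. I'll measure where it is now.

```bash
python3 - <<'E'
from h import *
d=snap('wrist');f=d['frame'].astype(int);s=readout.state()
h=cv2.cvtColor(d['frame'],cv2.COLOR_RGB2HSV);m=((h[...,0]<15)&(h[...,1]>70)&(f.sum(2)<280)).astype(np.uint8)
m[:,:280]=0;m[:,370:]=0
n,l,st,c=cv2.connectedComponentsWithStats(m)
i=1+st[1:,4].argmax();print(st[i],c[i],onz(d,[c[i]],48),s['tcp_pos'],s['opening'],s['orientation'])
print('tcp',proj(d,[s['tcp_pos'],s['tcp_pos']+[0,0,19]]))
for n,x,z in(('scene',(380,288,420,330),0),('side',(230,280,270,325),0)):
    d=snap(n);m=np.zeros((400,640),np.uint8);h=cv2.cvtColor(d['frame'],cv2.COLOR_RGB2HSV)
    m[x[1]:x[3],x[0]:x[2]]=((h[...,0]<15)&(h[...,1]>80))[x[1]:x[3],x[0]:x[2]]
    q,l,st,c=cv2.connectedComponentsWithStats(m);i=1+st[1:,4].argmax();print(n,st[i],c[i],onz(d,[c[i]],30))
E
```

```text
[ 296  196   54   61 1815] [321.84573003 223.09862259] [[532.7354479  321.23098445  48.        ]] [528.38085061 319.81562023  22.18763632] 0.13399222746319878 [-3.14158646e+00  6.11928820e-05  4.51788763e-01]
tcp [[320.99151101 215.79324542]
 [320.97018988 225.20329771]]
scene [389 297  15  17 157] [395.70063694 306.01273885] [[527.30728763 316.62095013  30.        ]]
side [241 291  16  14 146] [248.37671233 297.3630137 ] [[532.1987213  315.40639312  30.        ]]
```

```bash
python3 - <<'E'
from h import *
s=readout.state();t=s['tcp_pos'];print(s['opening'],s['gripper_force'],s['clock'])
R_=R.from_euler('xyz',s['orientation']).as_matrix();print('tool x',R_[:,0].round(2),'y',R_[:,1].round(2))
for n in('side','scene'):
    d=snap(n);P=[t,t+[0,0,19],t+[0,0,40],t+R_[:,0]*16,t-R_[:,0]*16,t+[0,0,79],[529.5,319.5,48],[529.5,319.5,30],[529.5,319.5,0]]
    p=proj(d,P)
    print(n,p.round(1).tolist())
    if n=='side': print('crop',np.c_[(p[:,0]-190)*4.92,(p[:,1]-250)*4.44+200].round(0).tolist())
    f=d['frame']; u=p[0].round().astype(int)
    print([f[y,u[0]].tolist() for y in range(u[1]-30,u[1]+12,2)])
E
```

```text
0.04905576115988067 0.0 5.775
tool x [ 0.9   0.44 -0.  ] y [ 0.44 -0.9  -0.  ]
side [[248.9, 301.1], [248.5, 295.5], [248.0, 289.3], [242.8, 301.2], [255.1, 301.0], [247.0, 277.4], [248.0, 293.3], [248.5, 298.6], [249.2, 307.3]]
crop [[290.0, 427.0], [288.0, 402.0], [285.0, 374.0], [260.0, 427.0], [320.0, 426.0], [280.0, 321.0], [285.0, 392.0], [288.0, 416.0], [291.0, 454.0]]
[[43, 41, 46], [59, 64, 70], [36, 35, 41], [42, 46, 53], [57, 75, 82], [54, 70, 79], [55, 61, 76], [52, 63, 77], [49, 65, 76], [55, 67, 77], [52, 64, 75], [87, 50, 27], [92, 57, 32], [88, 53, 31], [77, 53, 36], [68, 47, 31], [61, 38, 22], [134, 102, 69], [137, 105, 72], [114, 87, 51], [161, 165, 158]]
scene [[396.0, 309.0], [396.6, 304.2], [397.3, 298.7], [393.7, 313.6], [398.3, 304.6], [398.6, 288.2], [396.4, 302.5], [395.8, 307.2], [394.9, 314.7]]
[[59, 57, 53], [115, 117, 121], [70, 73, 75], [59, 62, 63], [49, 52, 58], [42, 42, 45], [44, 44, 45], [41, 43, 44], [42, 46, 48], [45, 51, 54], [60, 66, 71], [62, 70, 78], [69, 78, 87], [92, 70, 62], [98, 64, 42], [100, 65, 44], [88, 56, 39], [108, 80, 53], [152, 122, 84], [152, 128, 101], [179, 178, 172]]
```

The fingers have shut above the cap: their ends show at side row 292, although the reported TCP is at z 22. I'll reopen and check the true fingertip height.

```bash
python3 -m creep '{"gripper":[1,1,1,1,1,1,1,1,1,1],"linear":[[0,0,0],[0,0,0],[0,0,0],[0,0,0],[0,0,0],[0,0,0],[0,0,0],[0,0,0],[0,0,0],[0,0,0]],"turn":[[0,0,0],[0,0,0],[0,0,0],[0,0,0],[0,0,0],[0,0,0],[0,0,0],[0,0,0],[0,0,0],[0,0,0]]}'
python3 - <<'E'
from h import *
s=readout.state();t=s['tcp_pos'];Y=R.from_euler('xyz',s['orientation']).as_matrix()[:,1]
o=[]
for n in('side','scene','wrist'):
    d=snap(n);f=d['frame'].copy()
    p=proj(d,[t,t+Y*46,t-Y*46]);c=p[0]
    if n=='wrist': print(p); o.append(cv2.resize(f[120:320,160:480],(800,500))[:300]);continue
    x,y=int(c[0])-40,int(c[1])-40;print(n,(p-[x,y])*5)
    A=cv2.resize(f[y:y+60,x:x+80],(400,300),interpolation=2)
    for q in (p-[x,y])*5: cv2.circle(A,tuple(int(v) for v in q),3,(255,0,0),-1)
    o.append(A)
cv2.imwrite('pics/g2.png',np.vstack([np.hstack(o[:2]),o[2]])[:,:,::-1])
E
```

```text
clock: 7.12
tcp_pos: [528.4, 319.8, 22.2]
orientation: [-3.142, 0.0, 0.452]
wrist_force: [-0.2, 0.0, -0.4]
opening: 1.0
gripper_force: 0.0
side [[204.68550698 200.27980276]
 [212.39289184 143.04646372]
 [196.47492396 261.31941498]]
scene [[200.07770688 200.06993201]
 [116.4262509  165.68024641]
 [286.91380737 235.82473242]]
[[320.99627587 215.79565938]
 [378.38200606 215.74850089]
 [263.60285747 215.7573339 ]]
```

View pics/g2.png

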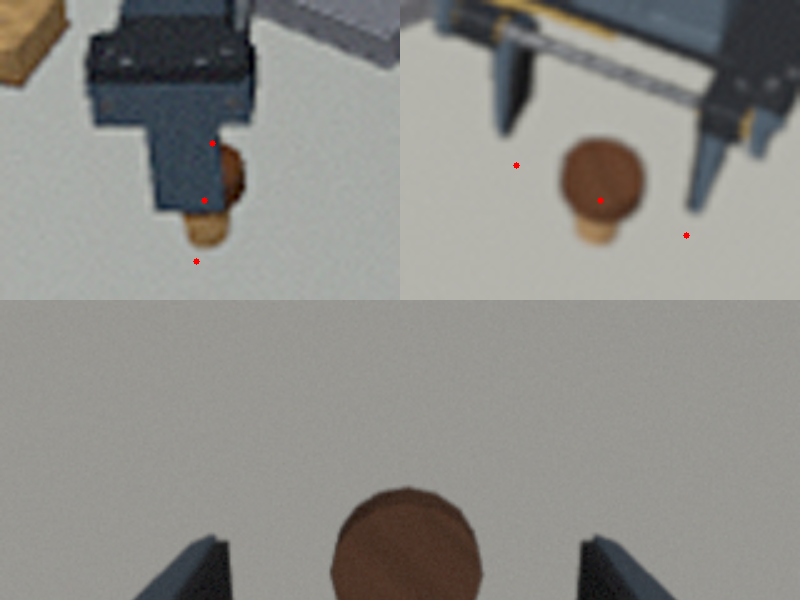

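True fingertips sit about 30 mm above the reported TCP: in the scene crop the tips are at (105,133) and (293,210), against predicted red dots 30 px lower, while the stopper is centred between them. I go down 26 mm and close, watching the force.

```bash
python3 -m creep '{"gripper":[1,1,1,1,1],"linear":[[0,0,-0.25],[0,0,-0.15],[0,0,-0.15],[0,0,-0.1],[0,0,0]],"turn":[[0,0,0],[0,0,0],[0,0,0],[0,0,0],[0,0,0]]}'
python3 - <<'E'
from h import *
s=readout.state();t=s['tcp_pos'];Y=R.from_euler('xyz',s['orientation']).as_matrix()[:,1]
for n in('side','scene'):
    d=snap(n);f=d['frame'].astype(int)
    for sg in((1,-1) if n=='scene' else (-1,)):
        # lowest dark-blue pixel along column band near the finger
        for dz in(20,25,30,35): 
            u,v=proj(d,[t+sg*Y*48+[0,0,dz]])[0]
            print(n,sg,dz,round(u,1),round(v,1))
        u=int(round(u)); print([(y,f[y,u-3:u+4].sum(1).tolist()) for y in range(int(v)-4,int(v)+16,1)])
E
```

```text
clock: 7.9
tcp_pos: [528.2, 319.7, -4.1]
orientation: [3.142, 0.001, 0.452]
wrist_force: [0.1, -0.4, -0.4]
opening: 1.001
gripper_force: 0.0
side -1 20 247.5 315.7
side -1 25 247.3 314.2
side -1 30 247.2 312.7
side -1 35 247.1 311.3
[(307, [189, 202, 223, 212, 191, 199, 200]), (308, [209, 199, 200, 203, 208, 190, 195]), (309, [204, 198, 196, 203, 206, 199, 194]), (310, [172, 142, 156, 162, 157, 149, 187]), (311, [388, 394, 394, 385, 386, 379, 399]), (312, [534, 534, 538, 542, 529, 540, 531]), (313, [512, 514, 511, 515, 514, 516, 514]), (314, [509, 495, 511, 503, 509, 507, 499]), (315, [511, 506, 507, 511, 508, 509, 507]), (316, [505, 495, 500, 501, 502, 506, 499]), (317, [510, 515, 512, 510, 508, 513, 510]), (318, [511, 507, 507, 507, 505, 504, 509]), (319, [510, 508, 502, 507, 513, 505, 505]), (320, [507, 517, 511, 503, 497, 508, 512]), (321, [507, 511, 503, 516, 506, 513, 504]), (322, [507, 504, 507, 506, 508, 506, 503]), (323, [508, 505, 510, 508, 506, 508, 511]), (324, [504, 511, 512, 505, 508, 504, 506]), (325, [506, 504, 507, 495, 511, 508, 510]), (326, [512, 507, 510, 504, 505
[... 1259 characters left out ...]
4, [372, 241, 265, 282, 342, 454, 525]), (315, [329, 225, 260, 305, 400, 501, 537]), (316, [306, 227, 274, 357, 450, 526, 540]), (317, [333, 264, 314, 418, 506, 534, 535]), (318, [430, 368, 408, 485, 529, 535, 531]), (319, [510, 481, 495, 523, 536, 533, 530]), (320, [530, 527, 530, 534, 533, 533, 529]), (321, [534, 531, 531, 532, 531, 529, 535]), (322, [530, 531, 531, 529, 529, 529, 530]), (323, [534, 529, 531, 530, 532, 531, 532]), (324, [534, 530, 529, 532, 532, 530, 530]), (325, [530, 529, 534, 530, 530, 528, 531]), (326, [528, 530, 527, 528, 528, 533, 530]), (327, [531, 530, 530, 533, 530, 531, 529]), (328, [533, 533, 533, 530, 531, 532, 530]), (329, [531, 530, 530, 531, 532, 531, 528])]
```

```bash
python3 -m creep '{"gripper":[0,0,0,0,0,0,0],"linear":[[0,0,-0.05],[0,0,0],[0,0,0],[0,0,0],[0,0,0],[0,0,0],[0,0,0]],"turn":[[0,0,0],[0,0,0],[0,0,0],[0,0,0],[0,0,0],[0,0,0],[0,0,0]]}' 20
```

```text
clock: 8.88
tcp_pos: [528.4, 319.8, -5.8]
orientation: [3.142, -0.0, 0.452]
wrist_force: [0.2, 0.3, 0.2]
opening: 0.471
gripper_force: 20.0
```

Gripped: opening 0.471 is about 43 mm, at 20 N. Lift and carry it to above the mouth.

```bash
python3 -m creep '{"gripper":[0,0,0,0,0,0,0,0,0,0,0,0,0],"linear":[[0,0,0.5],[0,0,1],[0,0,1],[0.2,-0.6,1],[0.3,-1,1],[0.3,-1,1],[0.3,-1,0.5],[0.3,-1,0],[0.3,-1,0],[0,-1,0],[0,-0.55,0],[0,0,0],[0,0,0]],"turn":[[0,0,0],[0,0,0],[0,0,0],[0,0,0],[0,0,0],[0,0,0],[0,0,0],[0,0,0],[0,0,0],[0,0,0],[0,0,0],[0,0,0],[0,0,0]]}' 20
python3 - <<'E'
from h import *
s=readout.state();print(s['tcp_pos'],s['opening'])
o=[]
for n in('scene','side'):
    d=snap(n);c=proj(d,[[597,35,205]])[0]; x,y=int(c[0])-33,int(c[1])-35;print(n,x,y,c)
    save(d,'hov_'+n)
    o.append(cv2.resize(d['frame'][y:y+65,x:x+66],(396,390),interpolation=2))
d=snap('wrist');save(d,'hov_w')
cv2.imwrite('pics/hov.png',np.hstack(o)[:,:,::-1])
E
```

```text
clock: 10.5
tcp_pos: [596.4, 34.6, 234.6]
orientation: [-3.142, -0.0, 0.452]
wrist_force: [0.3, 0.3, 0.1]
opening: 0.479
gripper_force: 20.0
[596.36339555  34.59230429 234.59336422] 0.4787637067598153
scene 276 172 [309.3263712  207.35420913]
side 242 153 [275.10453743 188.56204547]
```

View pics/hov.png

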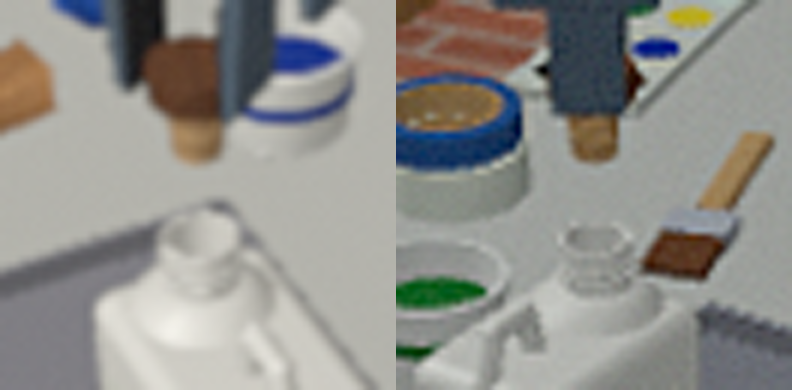

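The hover crops show the cork bottom at col 195 against the mouth at 200 in scene, and 199 against 202 in side, so it is nearly aligned. Solving for the residual.

```bash
python3 - <<'E'
from h import *
A=[];r=[]
for n,uc,um in(('scene',308.5,309.33),('side',275.17,275.67)):
    d=snap(n);P=np.array([597,35,193.]);Q=P+[0,0,47.4]
    p=proj(d,[P,P+[1,0,0],P+[0,1,0],Q])
    # want mouth minus stopper in xy: um-uc = (p-Q) + J d
    A.append([p[1,0]-p[0,0],p[2,0]-p[0,0]]);r.append((um-uc)-(p[0,0]-p[3,0]));print(p[0],p[3])
print(np.linalg.solve(A,r),A,r)
# rows: mouth in scene/side -> xyz by triangulation
a=snap('scene');b=snap('side')
for uv1,uv2 in(((309.33,211.0),(275.67,193.0)),((308.5,197.3),(275.17,178.7))):
    o1,v1=ray(a,[uv1]);o2,v2=ray(b,[uv2]);v1,v2=v1[0],v2[0]
    st=np.linalg.lstsq(np.c_[v1,-v2],o2-o1,rcond=None)[0];print(o1+v1*st[0],o2+v2*st[1])
E
```

```text
[309.51737286 210.84425833] [308.74798866 196.79345553]
[275.2409185  192.11373933] [274.69617116 177.90761408]
[-0.005294   0.2900143] [[np.float64(-0.3085629304604254), np.float64(0.20337709854243258)], [np.float64(-0.29589276520465546), np.float64(-0.15969487099152957)]] [np.float64(0.060615799529898595), np.float64(-0.04474733801168895)]
[596.17217682  32.62811469 190.54488733] [596.48278502  33.52196453 189.38274332]
[596.54536507  32.85973094 237.24949147] [596.61057026  33.04486672 236.99104567]
```

Aligned within 0.3 mm. Lower it.

```bash
python3 -m creep '{"gripper":[0,0,0,0,0,0,0,0],"linear":[[0,0,-0.6],[0,0,-0.5],[0,0,-0.25],[0,0,-0.2],[0,0,-0.15],[0,0,-0.1],[0,0,0],[0,0,0]],"turn":[[0,0,0],[0,0,0],[0,0,0],[0,0,0],[0,0,0],[0,0,0],[0,0,0],[0,0,0]]}' 20
```

```text
clock: 11.85
tcp_pos: [596.6, 33.8, 162.6]
orientation: [3.141, -0.0, 0.452]
wrist_force: [0.4, 0.6, -1.4]
opening: 0.479
gripper_force: 20.0
```

```bash
python3 -m creep '{"gripper":[0,0,0,0,0,0],"linear":[[0,0,-0.05],[0,0,-0.05],[0,0,-0.03],[0,0,0],[0,0,0],[0,0,0]],"turn":[[0,0,0],[0,0,0],[0,0,0],[0,0,0],[0,0,0],[0,0,0]]}' 20
```

```text
clock: 12.6
tcp_pos: [596.4, 33.8, 157.2]
orientation: [3.142, -0.0, 0.452]
wrist_force: [-3.2, 0.2, 4.2]
opening: 0.477
gripper_force: 20.0
```

```bash
python3 -m creep '{"gripper":[0,0,0,0],"linear":[[0,0,-0.03],[0,0,-0.02],[0,0,0],[0,0,0]],"turn":[[0,0,0],[0,0,0],[0,0,0],[0,0,0]]}' 20
```

```text
clock: 13.1
tcp_pos: [597.3, 33.7, 156.8]
orientation: [3.141, -0.001, 0.452]
wrist_force: [-6.7, -1.5, 22.8]
opening: 0.475
gripper_force: 20.0
```

The stop is firm at TCP z 156.8 with 23 N, so the stopper is seated. Release, rise and go over the wedge.

```bash
python3 -m creep '{"gripper":[1,1,1,1,1,1,1,1,1,1,1,1,1,1,1,1,1,1,1,1],"linear":[[0,0,0.03],[0,0,0],[0,0,0],[0,0,0],[0,0,0],[0,0,0.7],[0,0,1],[-0.2,-0.5,0.6],[-0.2,-1,0],[-0.2,-1,0],[-0.2,-1,0],[-0.3,-1,0],[-0.3,-1,0],[-0.3,-1,0],[-0.3,-1,0],[-0.3,-1,-0.5],[-0.2,-1,-1],[0,0,-1],[0,0,0],[0,0,0]],"turn":[[0,0,0],[0,0,0],[0,0,0],[0,0,0],[0,0,0],[0,0,0],[0,0,0],[0,0,0],[0,0,-0.75],[0,0,-1],[0,0,-1],[0,0,-1],[0,0,0],[0,0,0],[0,0,0],[0,0,0],[0,0,0],[0,0,0],[0,0,0],[0,0,0]]}' 20
python3 - <<'E'
from h import *
s=readout.state();print(s['tcp_pos'].round(1),s['orientation'],s['q'].round(2))
o=[]
for n,x0,y0 in(('scene',270,180),('side',235,165)):
    d=snap(n);o.append(cv2.resize(d['frame'][y0:y0+50,x0:x0+80],(400,250),interpolation=2))
d=snap('wrist');save(d,'w3');o.append(cv2.resize(d['frame'],(800,500))[:330])
cv2.imwrite('pics/v9.png',np.vstack([np.hstack(o[:2]),o[2]])[:,:,::-1])
hsv=cv2.cvtColor(d['frame'],cv2.COLOR_RGB2HSV)
m=((hsv[...,1]>90)&(hsv[...,0]<25)).astype(np.uint8);n,l,st,c=cv2.connectedComponentsWithStats(m)
for i in np.argsort(-st[1:,4])[:4]+1:
    k=cv2.findContours((l==i).astype(np.uint8),0,1)[0][0];p=cv2.approxPolyDP(cv2.convexHull(k),3,True).reshape(-1,2)
    print(st[i],p.tolist(),onz(d,p,0)[:,:2].round(0).tolist())
E
```

```text
clock: 15.6
tcp_pos: [497.1, -346.3, 149.7]
orientation: [3.141, -0.001, 0.002]
wrist_force: [-0.3, -1.2, 0.8]
opening: 0.999
gripper_force: 0.0
[ 497.1 -346.3  149.7] [ 3.14087597e+00 -1.00030722e-03  2.19687125e-03] [-0.65  0.26  1.94  0.    0.93  0.92]
[ 306   79   33  120 3913] [[337, 79], [338, 197], [310, 198], [306, 197], [306, 79]] [[615.0, -366.0], [466.0, -370.0], [465.0, -332.0], [466.0, -327.0], [615.0, -328.0]]
[ 308  312  245   25 3852] [[552, 312], [545, 324], [526, 332], [308, 334], [309, 322]] [[273.0, -719.0], [249.0, -714.0], [234.0, -684.0], [238.0, -326.0], [261.0, -328.0]]
[ 488   42   72   38 1515] [[559, 56], [552, 72], [531, 78], [510, 78], [488, 62], [526, 42], [550, 46]] [[647.0, -637.0], [628.0, -631.0], [620.0, -605.0], [619.0, -578.0], [637.0, -547.0], [661.0, -591.0], [658.0, -623.0]]
[ 531  138   52   42 1153] [[533, 143], [548, 139], [581, 164], [581, 173], [571, 179], [561, 178], [532, 152]] [[541.0, -624.0], [546.0, -643.0], [514.0, -699.0], [501.0, -702.0], [493.0, -690.0], [494.0, -674.0], [529.0, -625.0]]
```

View pics/v9.png

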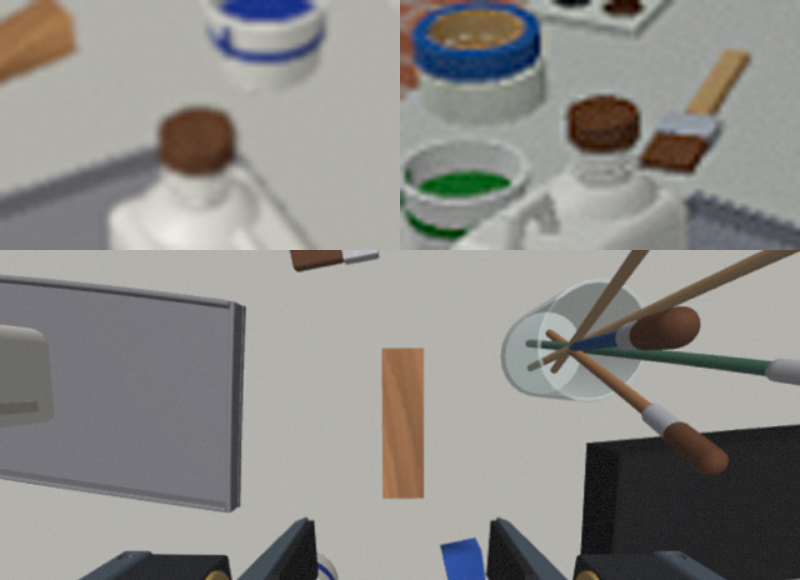

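The stopper cap sits level on the rim in both crops. The wedge lies straight ahead (full-frame x 306–338, y 79–197) with its thick end near x≈474, and nothing lies under the fingers. Descend.

```bash
python3 -m creep '{"gripper":[1,1,1,1,1,1,1,1],"linear":[[0,-0.02,-1],[0,0,-1],[0,0,-1],[0,0,-0.8],[0,0,-0.25],[0,0,-0.1],[0,0,0],[0,0,0]],"turn":[[0,0,0],[0,0,0],[0,0,0],[0,0,0],[0,0,0],[0,0,0],[0,0,0],[0,0,0]]}' 20
```

```text
clock: 16.75
tcp_pos: [497.1, -347.4, -16.6]
orientation: [3.141, -0.001, 0.002]
wrist_force: [0.5, 0.3, 0.3]
opening: 1.002
gripper_force: 0.0
```

```bash
python3 -m creep '{"gripper":[1,1,1,1,1],"linear":[[0,0,-0.05],[0,0,-0.05],[0,0,-0.05],[0,0,0],[0,0,0]],"turn":[[0,0,0],[0,0,0],[0,0,0],[0,0,0],[0,0,0]]}' 20; python3 - <<'E'
from h import *
d=snap('wrist');hsv=cv2.cvtColor(d['frame'],cv2.COLOR_RGB2HSV)
m=((hsv[...,1]>90)&(hsv[...,0]<25)).astype(np.uint8);m[:,:260]=0;m[:,380:]=0
n,l,st,c=cv2.connectedComponentsWithStats(m);i=1+st[1:,4].argmax()
k=cv2.findContours((l==i).astype(np.uint8),0,1)[0][0];p=cv2.approxPolyDP(cv2.convexHull(k),2.5,True).reshape(-1,2)
print(p.tolist(),onz(d,p,0)[:,:2].round(0).tolist(),onz(d,p,34)[:,:2].round(0).tolist())
s=readout.state();t=s['tcp_pos'];print(t,s['q'].round(2))
for n in('scene','side'): print(n,proj(snap(n),[t+[0,0,30]]),)
save(snap('scene'),'sc4');save(snap('side'),'si4');save(d,'w4')
E
```

```text
clock: 17.38
tcp_pos: [496.4, -347.0, -23.8]
orientation: [-3.142, 0.0, 0.002]
wrist_force: [-0.5, -0.4, -0.1]
opening: 1.0
gripper_force: 0.0
[[354, 46], [353, 268], [291, 268], [289, 47]] [[616.0, -367.0], [464.0, -371.0], [464.0, -324.0], [615.0, -328.0]] [[609.0, -363.0], [485.0, -367.0], [484.0, -329.0], [608.0, -331.0]]
[ 496.43070216 -346.97578899  -23.75204069] [-0.65  0.53  1.97  0.    0.64  0.92]
scene [[277.57843226 188.44737741]]
side [[348.85658181 197.50761001]]
```

```bash
python3 -m creep '{"gripper":[1,1,1,1],"linear":[[0,0,-0.04],[0,0,-0.04],[0,0,0],[0,0,0]],"turn":[[0,0,0],[0,0,0],[0,0,0],[0,0,0]]}' 30
```

```text
clock: 18.12
tcp_pos: [496.4, -347.0, -27.0]
orientation: [3.142, -0.0, 0.002]
wrist_force: [-0.0, -0.7, 0.6]
opening: 1.001
gripper_force: 0.0
```

```bash
python3 -m creep '{"gripper":[0,0,0,0,0,0,0,0],"linear":[[0,0,0],[0,0,0],[0,0,0],[0,0,0],[0,0,0],[0,0,0],[0,0,0],[0,0,0]],"turn":[[0,0,0],[0,0,0],[0,0,0],[0,0,0],[0,0,0],[0,0,0],[0,0,0],[0,0,0]]}' 40
```

```text
clock: 19.12
tcp_pos: [496.4, -347.0, -27.0]
orientation: [-3.142, 0.0, 0.002]
wrist_force: [0.1, -0.6, -0.6]
opening: 0.438
gripper_force: 40.0
```

The wedge is gripped: opening 0.438 is about 40 mm, at 40 N. Lift, swing it round to the tray's axis and measure.

```bash
python3 -m creep '{"gripper":[0,0,0,0,0,0,0,0,0,0,0,0,0,0,0,0,0],"linear":[[0,0,0.5],[0,0,1],[0,0,1],[0.16,0.4,0.3],[0.16,0.4,0],[0.16,0.4,0],[0.16,0.4,0],[0.16,0.4,0],[0.16,0.4,0],[0.16,0.4,0],[0.16,0.4,0],[0.16,0.4,0],[0.16,0.4,0],[0.16,0.4,0],[0.16,0.4,0],[0,0,0],[0,0,0]],"turn":[[0,0,0],[0,0,0],[0,0,0],[0,0,1],[0,0,1],[0,0,1],[0,0,1],[0,0,1],[0,0,1],[0,0,1],[0,0,1],[0,0,1],[0,0,1],[0,0,1],[0,0,0.9],[0,0,0],[0,0,0]]}' 40
python3 - <<'E'
from h import *
s=readout.state();print(s['tcp_pos'].round(1),s['orientation'].round(4),s['q'].round(2))
d=snap('wrist');save(d,'w5')
# predicted places of features
print(proj(d,[[596.5,33.5,193],[591.7,0.8,5],[591.7,.8,155],[456,-170,24],[651,-200,24]]).round(0).tolist())
e=cv2.resize(d['frame'],(800,500));cv2.imwrite('pics/v10.png',e[:,:,::-1])
E
```

```text
clock: 21.25
tcp_pos: [573.2, -155.3, 85.7]
orientation: [3.141, 0.0, 1.428]
wrist_force: [0.8, -0.5, -0.5]
opening: 0.437
gripper_force: 40.0
[ 573.2 -155.3   85.7] [3.1411e+00 2.0000e-04 1.4277e+00] [-0.3   0.34  1.99 -0.    0.82 -0.16]
[[309.0, -260.0], [317.0, 25.0], [312.0, -73.0], [213.0, 222.0], [401.0, 224.0]]
```

View pics/v10.png

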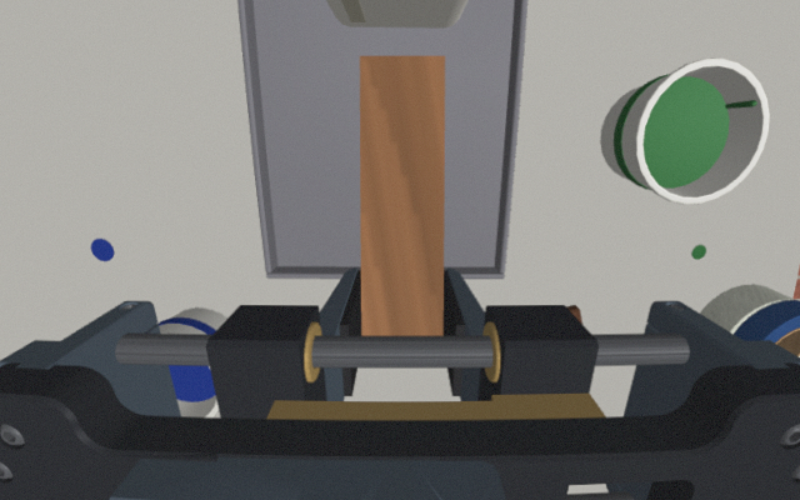

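The wrist view shows the wedge held straight, thin edge at crop row 57, cols 360–444. The tray runs symmetrically up the picture, and the jug's lower neck-end edge is at crop row 26, cols 345–460. Measuring the angles now.

```bash
cat > m.py <<'E'
from h import *
def line(P):
    vx,vy,x,y=cv2.fitLine(np.float32(P),cv2.DIST_HUBER,0,.01,.01).ravel(); return (x,y),np.degrees(np.arctan2(vy,vx))
d=snap('wrist');f=d['frame'].astype(int);g=f.sum(2);s=readout.state();t=s['tcp_pos'];yaw=s['orientation'][2]
h=cv2.cvtColor(d['frame'],cv2.COLOR_RGB2HSV)
print(t.round(1),'yaw deg',np.degrees(yaw).round(2))
wz=t[2]+27
w=(h[...,1]>90)&(h[...,0]<25);w[:,:260]=0;w[:,380:]=0;w[265:]=0
L=[];Rr=[];tl=[];tr=[]
for y in range(5,215,4):
    x=np.where(g[y,185:325]<430)[0]
    if len(x):tl.append((185+x[0]-.5,y))
    x=np.where(g[y,325:440]<430)[0]
    if len(x):tr.append((325+x[-1]+.5,y))
for n,p in(('trayL',tl),('trayR',tr)):
    P=onz(d,p,24)[:,:2];c,a=line(P);print(n,np.round(c,1),'ang',round(a,2),'res',np.std(P[:,0]-np.polyval(np.polyfit(P[:,1],P[:,0],1),P[:,1])).round(1),'x at y=-100',np.polyval(np.polyfit(P[:,1],P[:,0],1),-100).round(1))
ys=np.where(w.sum(1)>30)[0];top=ys[0];xs=np.where(w[top+3])[0]
P=onz(d,[(xs[0]-.5,top-.5),(xs[-1]+.5,top-.5)],wz+1.5);print('tip',P.round(1).tolist(),P.mean(0).round(1),'pix',top,xs[0],xs[-1])
T=np.array([np.cos(yaw),np.sin(yaw)]);r=P.mean(0)[:2]-t[:2];print('tip rel fwd/left',r@T,r@[-T[1],T[0]])
E
cat > j.py <<'E'
from m import *
# jug lower edge: light, low-saturation above the tray floor
pe=[]
for x in range(285,356,3):
    col=g[:60,x].astype(float); 
    k=np.where((col>360)&(h[:60,x,1]<60))[0]
    pe.append((x,k[k<45].max()+.5 if len(k) else -1))
print(pe[::4]);pe=np.array([q for q in pe if 5<q[1]<45])
for z in(5,11,17):
    P=onz(d,pe,z)[:,:2];print('jug edge z',z,line(P),P[0].round(1),P[-1].round(1))
row=8;k=np.where((g[row,240:400]>350)&(h[row,240:400,1]<60))[0]+240;print('row8',k.min(),k.max(),g[row,255:290].tolist(),g[row,355:390].tolist())
E
python3 j.py
```

```text
[ 573.  -155.5   85.4] yaw deg 81.81
trayL [476.3 -32. ] ang 81.6 res 0.3 x at y=-100 466.3
trayR [669.  -89.1] ang 81.62 res 0.3 x at y=-100 667.4
tip [[570.2, -35.0, 113.9], [609.9, -40.7, 113.9]] [590.1 -37.8 113.9] pix 45 288 355
tip rel fwd/left 118.91788938219051 -0.07477846651320963
[(285, np.float64(44.5)), (297, np.float64(43.5)), (309, np.float64(44.5)), (321, np.float64(43.5)), (333, np.float64(43.5)), (345, np.float64(44.5))]
jug edge z 5 ((np.float32(596.4998), np.float32(-16.41254)), np.float32(-9.056926)) [559.3 -11.4] [623.5 -20.7]
jug edge z 11 ((np.float32(596.2562), np.float32(-17.595486)), np.float32(-9.056755)) [559.8 -12.7] [622.7 -21.8]
jug edge z 17 ((np.float32(596.0126), np.float32(-18.778429)), np.float32(-9.056851)) [560.3 -14. ] [621.9 -22.9]
row8 240 399 [385, 380, 375, 375, 376, 379, 375, 383, 383, 379, 372, 324, 317, 317, 325, 334, 309, 315, 318, 313, 314, 307, 274, 265, 258, 280, 264, 277, 256, 259, 260, 256, 265, 260, 287] [325, 321, 324, 321, 308, 317, 318, 333, 348, 367, 365, 365, 390, 407, 439, 430, 384, 386, 392, 383, 381, 377, 387, 368, 389, 382, 380, 386, 377, 386, 380, 389, 382, 384, 385]
```

```bash
cat > j.py <<'E'
from m import *
fb=cv2.GaussianBlur(d['frame'],(5,5),0).astype(int);j=(fb[...,0]-fb[...,2]>2)
pe=[]
for x in range(275,366,3):
    c=j[:60,x]; k=int(np.argmin(c)) if not c.all() else 60
    pe.append((x,k-.5))
print(pe[::3]);pe=np.array([q for q in pe if 12<q[1]<44])
for z in(5,11,17):
    P=onz(d,pe,z)[:,:2];print('jug edge z',z,line(P),P[0].round(1),P[-1].round(1))
for row in(0,3,6,9):
    k=np.where(j[row,230:410])[0]+230;print(row,k.min(),k.max(),onz(d,[(k.min()-.5,row),(k.max()+.5,row)],20)[:,:2].round(1).tolist())
E
python3 j.py|tail -9
```

```text
tip rel fwd/left 118.84447447458943 -0.04171907570866703
[(275, 18.5), (284, 20.5), (293, 19.5), (302, 20.5), (311, 20.5), (320, 20.5), (329, 20.5), (338, 20.5), (347, 20.5), (356, 20.5), (365, 15.5)]
jug edge z 5 ((np.float32(593.9174), np.float32(4.261733)), np.float32(-8.305283)) [553.9  11.8] [636.4   2.5]
jug edge z 11 ((np.float32(593.7261), np.float32(2.6512265)), np.float32(-8.305221)) [554.5  10. ] [635.3   0.9]
jug edge z 17 ((np.float32(593.53467), np.float32(1.0407202)), np.float32(-8.305272)) [555.2   8.3] [634.2  -0.7]
0 263 373 [[547.4, 23.4], [642.3, 9.7]]
3 264 372 [[547.8, 21.0], [641.2, 7.5]]
6 265 371 [[548.2, 18.5], [640.1, 5.2]]
9 267 369 [[549.5, 15.9], [638.1, 3.1]]
```

Jug axis is about 81.7°, with the end face mid near (592,1.5). The wedge is at 81.8° and its tip is 118.9 mm ahead of the TCP. Lower it onto the tray floor, 15 mm short of the jug.

```bash
python3 -m creep '{"gripper":[0,0,0,0,0,0,0,0],"linear":[[-0.01,0.3,0],[0,0.3,-0.5],[0,0,-0.9],[0,0,-0.7],[0,0,-0.3],[0,0,-0.2],[0,0,0],[0,0,0]],"turn":[[0,0,0],[0,0,0],[0,0,0],[0,0,0],[0,0,0],[0,0,0],[0,0,0],[0,0,0]]}' 40; python3 j.py
```

```text
clock: 22.4
tcp_pos: [573.4, -131.1, -18.2]
orientation: [3.14, 0.0, 1.43]
wrist_force: [0.2, 0.4, -0.8]
opening: 0.434
gripper_force: 40.0
[ 573.4 -131.1  -18.2] yaw deg 81.92
trayL [503.4 -48.1] ang 74.64 res 0.2 x at y=-100 489.0
trayR [653.  -52.8] ang 88.33 res 0.4 x at y=-100 651.6
tip [[570.3, -10.7, 10.3], [609.4, -16.2, 10.3]] [589.8 -13.4  10.3] pix 45 288 354
tip rel fwd/left 118.8261135738989 0.28298014185704967
[(275, 12.5), (284, 12.5), (293, 12.5), (302, 13.5), (311, 13.5), (320, 13.5), (329, 13.5), (338, 13.5), (347, 14.5), (356, 14.5), (365, 14.5)]
jug edge z 5 ((np.float32(586.1471), np.float32(5.3124475)), np.float32(-8.839338)) [565.5   8.9] [6.181e+02 3.000e-01]
jug edge z 11 ((np.float32(586.0987), np.float32(3.5614226)), np.float32(-8.839264)) [566.1   7. ] [617.1  -1.3]
jug edge z 17 ((np.float32(586.05023), np.float32(1.8103976)), np.float32(-8.839511)) [566.7   5.1] [616.   -2.9]
0 243 402 [[550.7, 13.0], [636.4, 0.9]]
3 245 400 [[551.4, 11.4], [635.2, -0.5]]
6 249 397 [[553.3, 9.6], [633.5, -1.7]]
9 251 394 [[554.1, 8.0], [631.7, -3.0]]
```

```bash
python3 -m creep '{"gripper":[0,0,0,0,0],"linear":[[0,0,-0.05],[0,0,-0.03],[0,0,-0.02],[0,0,0],[0,0,0]],"turn":[[0,0,-0.06],[0,0,0],[0,0,0],[0,0,0],[0,0,0]]}' 40
```

```text
clock: 23.08
tcp_pos: [572.9, -131.0, -22.0]
orientation: [-3.141, -0.0, 1.423]
wrist_force: [-7.4, 1.0, 18.4]
opening: 0.434
gripper_force: 40.0
```

The wedge is on the floor at 18 N. Ease up slightly, store reference images and push forward.

```bash
python3 -m creep '{"gripper":[0,0],"linear":[[0,0,0.02],[0,0,0]],"turn":[[0,0,0],[0,0,0]]}' 50; python3 -c "
from h import *
for n in('scene','side'): save(snap(n),'ref_'+n)"
python3 -m creep '{"gripper":[0,0,0,0,0,0,0,0],"linear":[[0.015,0.1,0],[0.015,0.1,0],[0.015,0.1,0],[0.015,0.1,0],[0.015,0.1,0],[0.015,0.1,0],[0,0,0],[0,0,0]],"turn":[[0,0,0],[0,0,0],[0,0,0],[0,0,0],[0,0,0],[0,0,0],[0,0,0],[0,0,0]]}' 50
```

```text
clock: 23.32
tcp_pos: [572.9, -131.0, -22.0]
orientation: [3.141, 0.0, 1.423]
wrist_force: [-1.1, 0.7, 5.5]
opening: 0.435
gripper_force: 50.0
clock: 24.42
tcp_pos: [576.8, -106.9, -22.0]
orientation: [3.141, 0.0, 1.423]
wrist_force: [1.5, -1.2, 5.0]
opening: 0.434
gripper_force: 50.0
```

```bash
python3 -m creep '{"gripper":[0,0,0],"linear":[[0.015,0.1,0],[0,0,0],[0,0,0]],"turn":[[0,0,0],[0,0,0],[0,0,0]]}'|grep -E 'pos|force'
python3 -m creep '{"gripper":[0,0,0],"linear":[[0.015,0.1,0],[0,0,0],[0,0,0]],"turn":[[0,0,0],[0,0,0],[0,0,0]]}'|grep -E 'pos|force'
python3 -m creep '{"gripper":[0,0,0],"linear":[[0.015,0.1,0],[0,0,0],[0,0,0]],"turn":[[0,0,0],[0,0,0],[0,0,0]]}'|grep -E 'pos|force'
```

```text
tcp_pos: [577.5, -103.3, -22.0]
wrist_force: [-0.5, -7.0, 4.6]
gripper_force: 50.0
tcp_pos: [578.0, -99.5, -22.0]
wrist_force: [-0.4, -9.1, 5.2]
gripper_force: 50.0
tcp_pos: [578.6, -95.5, -22.0]
wrist_force: [-0.2, -8.4, 5.8]
gripper_force: 50.0
```

```bash
cat > tr.py <<'E'
from h import *
# track the cap and patches of the jug by template against reference, subpixel by phaseCorrelate
def track(n,P,hw=9):
    d=snap(n);ref=cv2.imread('pics/ref_%s.png'%n)[:,:,::-1]
    u=proj(d,[P])[0].round().astype(int)
    a=ref[u[1]-hw:u[1]+hw,u[0]-hw:u[0]+hw];b=d['frame'][u[1]-hw-10:u[1]+hw+10,u[0]-hw-10:u[0]+hw+10]
    S=5;a=cv2.resize(np.ascontiguousarray(a),None,fx=S,fy=S,interpolation=2);b=cv2.resize(np.ascontiguousarray(b),None,fx=S,fy=S,interpolation=2)
    r=cv2.matchTemplate(b,a,cv2.TM_CCOEFF_NORMED);_,v,_,l=cv2.minMaxLoc(r)
    J=(proj(d,[np.array(P)+[1,0,0],np.array(P)+[0,1,0],np.array(P)+[0,0,1]])-proj(d,[P])).T
    return np.array(l)/S-10,J,v
def disp(P):
    m=[track(n,P) for n in('scene','side')]
    A=np.vstack([q[1] for q in m]);y=np.r_[m[0][0],m[1][0]]
    x=np.linalg.lstsq(A,y,rcond=None)[0];return x.round(1),(A@x-y).round(2),y.round(1),[round(float(q[2]),3) for q in m]
c=np.array([596.3,33.,5]);ax=np.array([.147,.989,0])
print('cap',disp(c+[0,0,198]))
print('neckfoot',disp(c+[0,0,160]))
print('handle',disp(c+ax*70+[0,0,170]))
for n,P in(('scene',c+ax*98+[0,0,12]),('side',c+ax*98+[0,0,12]),('side',c+ax*30+[-40,6,60])):
    m=track(n,P,8);print(n,m[0],m[2],m[1].round(2).tolist())
E
python3 tr.py
```

```text
cap (array([1.5, 9.4, 1.7]), array([ 0.01,  0.05,  0.03, -0.05]), array([ 1.4,  1.4, -2. ,  0.8]), [0.564, 0.97])
neckfoot (array([ 2. , 10.1,  2. ]), array([ 0.  ,  0.01,  0.01, -0.01]), array([ 1.4,  1.6, -2.2,  0.8]), [0.99, 0.978])
handle (array([0.5, 6.6, 0.7]), array([-0.12, -0.58, -0.31,  0.59]), array([ 1.4,  1.8, -1. ,  0.2]), [0.971, 0.879])
scene [0. 0.] 0.998282790184021 [[-0.29, 0.21, -0.01], [0.16, 0.22, -0.25]]
side [0. 0.] 0.9940714836120605 [[-0.29, -0.17, -0.02], [-0.08, 0.18, -0.27]]
side [-1.6  0.8] 0.9759782552719116 [[-0.29, -0.15, -0.01], [-0.08, 0.17, -0.27]]
```

```bash
python3 -m creep '{"gripper":[0,0,0],"linear":[[0.015,0.1,0],[0,0,0],[0,0,0]],"turn":[[0,0,0],[0,0,0],[0,0,0]]}'|grep -E 'pos|force'; python3 tr.py | grep -E 'cap|neck'
python3 -m creep '{"gripper":[0,0,0],"linear":[[0.015,0.1,0],[0,0,0],[0,0,0]],"turn":[[0,0,0],[0,0,0],[0,0,0]]}'|grep -E 'pos|force';python3 tr.py
```

```text
tcp_pos: [579.2, -91.5, -22.0]
wrist_force: [-0.6, -9.2, 5.4]
gripper_force: 50.0
cap (array([ 2. , 11.1,  2.3]), array([ 0.01,  0.04,  0.02, -0.04]), array([ 1.6,  1.6, -2.4,  0.8]), [0.598, 0.962])
neckfoot (array([ 2.4, 11.8,  2.7]), array([-0., -0., -0.,  0.]), array([ 1.6,  1.8, -2.6,  0.8]), [0.989, 0.975])
tcp_pos: [579.7, -87.5, -22.0]
wrist_force: [-0.4, -10.1, 5.5]
gripper_force: 50.0
cap (array([ 2.4, 12.8,  3. ]), array([ 0.  ,  0.02,  0.01, -0.02]), array([ 1.8,  1.8, -2.8,  0.8]), [0.601, 0.951])
neckfoot (array([ 2.4, 13. ,  3.3]), array([ 0.  ,  0.02,  0.01, -0.02]), array([ 1.8,  1.8, -2.8,  0.8]), [0.985, 0.974])
handle (array([0.8, 8.8, 1.4]), array([-0.14, -0.7 , -0.37,  0.7 ]), array([ 1.8,  2.2, -1.4,  0.2]), [0.97, 0.847])
scene [0. 0.] 0.9977362155914307 [[-0.29, 0.21, -0.01], [0.16, 0.22, -0.25]]
side [0. 0.] 0.9934560656547546 [[-0.29, -0.17, -0.02], [-0.08, 0.18, -0.27]]
side [-1.6  0.8] 0.973004162311554 [[-0.29, -0.15, -0.01], [-0.08, 0.17, -0.27]]
```

The jug is at the end wall and now only tips, at about 0.9 mm lift per 4 mm of push. Cap rise and wedge geometry both give a lift of about 4 mm. One more 4 mm step.

```bash
python3 -m creep '{"gripper":[0,0,0,0],"linear":[[0.014,0.1,0],[0,0,0],[0,0,0],[0,0,0]],"turn":[[0,0,0],[0,0,0],[0,0,0],[0,0,0]]}'; python3 tr.py | grep -E 'cap|neck'
python3 - <<'E'
from m import *
fb=cv2.GaussianBlur(d['frame'],(5,5),0).astype(int);j=(fb[...,0]-fb[...,2]>2)&(h[...,1]<80)
# jug lower edge left and right of wedge
pe=[(x,int(np.argmin(j[:80,x]))-.5) for x in list(range(262,284,3))+list(range(360,382,3))]
print(pe);P=onz(d,pe,10)[:,:2];print(line(P),P.mean(0))
for n in('scene','side','wrist'):save(snap(n),'fin_'+n)
E
```

```text
clock: 28.15
tcp_pos: [580.3, -83.5, -22.0]
orientation: [3.141, 0.001, 1.423]
wrist_force: [-1.0, -8.9, 5.1]
opening: 0.435
gripper_force: 50.0
cap (array([ 2.4, 13.8,  3.6]), array([ 0.01,  0.04,  0.02, -0.04]), array([ 2. ,  1.8, -3. ,  0.8]), [0.596, 0.937])
neckfoot (array([ 3.3, 14.2,  4.1]), array([-0.01, -0.06, -0.03,  0.06]), array([ 1.8,  2. , -3.2,  0.6]), [0.984, 0.97])
[580.3 -83.5 -22. ] yaw deg 81.52
trayL [514.7   7.3] ang 74.13 res 1.2 x at y=-100 483.8
trayR [658.3 -21.8] ang 87.83 res 0.1 x at y=-100 655.4
tip [[573.1, 9.8, 6.5], [613.8, 3.8, 6.5]] [593.4   6.8   6.5] pix 94 288 354
tip rel fwd/left 91.23067099040249 0.31260432728571436
[(262, -0.5), (265, -0.5), (268, -0.5), (271, -0.5), (274, -0.5), (277, -0.5), (280, -0.5), (283, -0.5), (360, -0.5), (363, -0.5), (366, -0.5), (369, -0.5), (372, -0.5), (375, -0.5), (378, -0.5), (381, -0.5)]
((np.float32(601.15027), np.float32(56.548016)), np.float32(-8.448886)) [601.15146464  56.55719581]
```

Independent check: the jug's end face now crosses the wedge 27.9 mm from its tip, so the tip is 15.9 mm past the heel and the lift is about 5.0 mm, which agrees with the cap's rise. The wedge is still gripped and the hand is about 90 mm clear of the jug. Handing in.

```bash
python3 -c "
from rig import ctrl;print(ctrl.hand_in())"
```

```text
the job is handed in; nothing more can be done
None
```

The stopper is seated in the jug's neck and released, and the still-gripped wedge holds the neck end up an estimated 5 mm, with the hand clear of the jug; the job is handed in at about 28 s, and no verdict was returned.

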